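# Set out the polishing heads in reverse order

### The job

Set out the polishing heads for a polisher who works from the other end: move all four from the wooden store rack into the empty aluminium bench rack, one to a pocket, in reverse order: the head that starts leftmost in the wooden rack ends rightmost in the aluminium one, the second from left ends second from right, and so on. Keep them upright, shank up, and leave each standing flat on the floor of its pocket.

Things in the scene. Friction and masses are not known exactly. Their poses are not given: they have to be found in the camera images.
- wheel: Loose polishing head, 50 to 100 g: pale felt, a flat round disc, 42 across and 16 high (mm), standing flat, with a round steel shank 10 mm thick and 45 mm long upright from the centre of its top (16 to 61 mm above the origin): grip it there from above. Origin: centre of the felt's underside; z up. Starts within 5 mm of the centre of its store rack pocket.
- barrel: Loose polishing head, 50 to 100 g: pale felt, an upright cylinder, 30 across and 34 high (mm), standing flat, with a round steel shank 10 mm thick and 45 mm long upright from the centre of its top (34 to 79 mm above the origin): grip it there from above. Origin: centre of the felt's underside; z up. Starts within 5 mm of the centre of its store rack pocket.
- cone: Loose polishing head, 50 to 100 g: pale felt, a cone, 36 across below, 14 at its top, 30 high (mm), standing flat, with a round steel shank 10 mm thick and 45 mm long upright from the centre of its top (30 to 75 mm above the origin): grip it there from above. Origin: centre of the felt's underside; z up. Starts within 5 mm of the centre of its store rack pocket.
- cross: Loose polishing head, 50 to 100 g: pale felt, a plus sign seen from above, two crossed bars 40 long, 10 thick, 24 high (mm), standing flat, with a round steel shank 10 mm thick and 45 mm long upright from the centre of its top (24 to 69 mm above the origin): grip it there from above. Origin: centre of the felt's underside; z up. Starts within 5 mm of the centre of its store rack pocket.
- tag_wheel: Fixed aluminium tag, 22 x 36 x 2 mm, with a dark outline of the wheel head, on the store rack's front ledge. It never moves and marks the pocket where the wheel head starts; that pocket's centre is 48 mm along the tag's +x. Origin: centre of its underside, 18 mm above the table.
- tag_barrel: Fixed aluminium tag, 22 x 36 x 2 mm, with a dark outline of the barrel head, on the store rack's front ledge. It never moves and marks the pocket where the barrel head starts; that pocket's centre is 48 mm along the tag's +x. Origin: centre of its underside, 18 mm above the table.
- tag_cone: Fixed aluminium tag, 22 x 36 x 2 mm, with a dark outline of the cone head, on the store rack's front ledge. It never moves and marks the pocket where the cone head starts; that pocket's centre is 48 mm along the tag's +x. Origin: centre of its underside, 18 mm above the table.
- tag_cross: Fixed aluminium tag, 22 x 36 x 2 mm, with a dark outline of the cross head, on the store rack's front ledge. It never moves and marks the pocket where the cross head starts; that pocket's centre is 48 mm along the tag's +x. Origin: centre of its underside, 18 mm above the table.
- store_rack: Fixed wooden rack holding the heads at the start, with a ledge 26 mm wide for tags on the robot's side. Row of 4 pockets along y, each 60 x 60 mm inside, centres at x 0, y -97.5, -32.5, 32.5, 97.5 mm; walls 5 mm thick, tops 18 mm and floors 5 mm above the table. Origin: centre of the row at table height; x away from the robot (yaw within 0.12 rad), y to its left.
- bench_rack: Fixed bare aluminium rack, empty at the start, nearer or farther than the other. Row of 4 pockets along y, each 60 x 60 mm inside, centres at x 0, y -97.5, -32.5, 32.5, 97.5 mm; walls 5 mm thick, tops 18 mm and floors 5 mm above the table. Origin: centre of the row at table height; x away from the robot (yaw within 0.12 rad), y to its left.
Mind the look-alikes: they are no part of the job. Leave any yellow look-alike of the wheel alone.

How it is judged:
By the outcome, as a careful person would: the job done as asked, in the order asked, and still so for the second after the job is handed in, with the robot touching nothing.
It also fails if it takes over 90 s, if anything falls off the work surface, if the arm or the gripper's body presses on something with over 40 N, if the wrist force passes 120 N, or if a joint passes its speed limit or range.

### The arm

A 6-joint arm with a two-finger parallel gripper is mounted at the origin on the work surface. World frame = base frame: x ahead of the robot, y to its left, z up, the work surface at z = 0. Lengths are in m, angles in rad, forces in N, time in s.
With the tool pointing down it reaches from about 0.375 to 0.9 m from the base axis. Payload 3.1 kg.
Tool frame: the origin (TCP) lies at the centre of the arm's flange, where the gripper is bolted on; the fingertips stand robot.tip_extent ahead of it and the grasp point (between the pads) lies 164 mm ahead of it (robot.tip_extent is the distance from the TCP to the fingertips, in m); z points along the fingers, y is the line along which they close (so a half turn about z gives the same grasp; the last joint's range is limited). The gripper opens to 87 mm and grips with 3 to 60 N. Pads are 19 mm wide; open, the fingers measure 117 mm over their backs; the gripper's body (75 mm by 190 mm) begins 51 mm behind the grasp point.
Start: joints at [0.978, 0.527, 1.433, -0, 1.181, -0.178], TCP at [0.252, 0.572, 0.405] pointing down, gripper open.
Joint ranges: [-3.08, 3.08], [-0.75, 2.2], [0.22, 2.44], [-1.43, 4.57], [0, 2.65], [-2.85, 2.85]. Speed limits (rad/s): [2.79, 2.79, 3.14, 3.14, 3.14, 3.14].

### API

Orientations are given as a unit quaternion [x, y, z, w].
In Python, from rig import get_obs, camera, hand_in, cut_out, robot gives the robot as it stands.
- The arm moves only by the tool step_arm, never from a script. Its argument "rows" is a list of rows, each a list of 6 numbers: the shift along the world's x, y, z in m, then the turn, a rotation vector about the world's x, y, z in degrees. A call has 1 to 12 rows; each row shifts and turns the commanded pose from where the row before left it; what a row does not reach is not made up. A row lasts 1/8 s, in which the tool goes at most 62.5 mm and 10.7 degrees, less where a joint would pass 70% of its speed; a pose out of reach is approached as far as the arm can. A call is refused whole if a number of a shift passes 0.0625 or a number of a turn 10.7, either way. A call with a gripper value outside its range is refused whole. "jaw" is the finger opening in m, from 0 to 0.087, set as the call begins (left out, the last holds). The fingers move at their own pace and stop on an object; "squeeze" is the grip in N (left out, the last holds). Time passes only in rows, so rows that do not move let the fingers close. It gives the time, the measured TCP pose, the force, the opening and the grip force at its end, in the units of the state.
- get_obs(): the state, without advancing time (a new reading comes with each control period).
- camera(name): name is "scene" or "top"; returns a dict with "pixels" (420x560x3 uint8, blue, green, red), "depth" (420x560 float32, m along the optical axis (not along the pixel's ray), 0 where there is no reading), "fov_y" (degrees; the focal length in pixels is half the picture's height over the tangent of half this angle, whatever the lens; pixels are square), "cx", "cy" (the principal point, pixels), "k1" (the pictures are not rectified: a ray, as slopes to the right and down, at radius r is drawn at 1 + k1 r^2 times it, then the intrinsics apply), "extrinsics" (4x4, takes a point from camera to world coordinates). Camera axes: x right, y up, looking along -z (the intrinsics and any distortion apply to the point x, -y, -z); pixel columns grow to the right and rows downward; lengths in m; the calibration is good to about 2 mm. A picture is of the moment at which its call begins.
- hand_in(): hands the job in; it is judged then, once.
Trained networks look in the newest picture that a camera, given by its name, has taken for a name from the list of things; names that differ only in an ending like _2 or _b are one class to them, and where a whole thing is asked for, a point or a joint stands for the part that bears it (a point fixed in the world has none). Each returns a list of dicts, best first, with "confidence" (0 to 1); they miss things now and then, are a little off and sometimes report something else, mostly with a low value. They report only what shows in the picture. A call takes as long as a camera call. They do not tell look-alikes from the thing itself.
- cut_out(label, camera): "region" (420x560 bool, what is visible of it) and "extent" ([centre column, centre row, width, height] in pixels, round what is visible of it).
The state is a dict: "time": time; "q": joint angles; "joint_velocities": joint speeds; "joint_torque": joint torques, N m; "position": TCP position; "tool_rot": TCP orientation; "ft_force": force on the tool from outside, world axes, zero at the start; "moment": the same for the moment, N m; "grip_width": finger opening in m; "grip_force": force on a finger pad.
Only numpy, scipy, OpenCV 4.12 (cv2) and the standard library are available. Lean on these libraries where they do the work, as an engineer would, in place of code of your own. Each camera call takes 0.05 s, during which the arm holds its last target. There are 200 camera calls.

## Working session

There is one attempt and no reset: what is moved stays moved. The work goes in short steps, Python scripts to look and compute and a tool call to move; the robot and the scene stay as the last step left them, time stands still between calls to the robot, and variables do not carry over. Pictures are saved under pics/ and viewed, at most 14 in all, crops included, and the job is handed in when it is done.

Besides the shell and the picture viewer there is one more tool, called after "Emit:" as a command line: name --pt "numbers of a row" for each row, then --argument value for the rest. step_arm: Moves the arm, as the interface text tells. Its arguments: {"type":"object","properties":{"rows":{"type":"array"},"jaw":{"type":"number"},"squeeze":{"type":"number"}},"required":["rows"]}

```bash
ls; mkdir -p pics; cat > h.py <<'E'
import numpy as np, cv2
from rig import get_obs, camera, cut_out, robot, hand_in
def K(c):
    f=210/np.tan(np.radians(c["fov_y"])/2); return f
def slopes(c,uv):
    uv=np.atleast_2d(np.asarray(uv,float)); f=K(c)
    d=(uv-[c["cx"],c["cy"]])/f; s=d.copy()
    for _ in range(30): s=d/(1+c["k1"]*(s**2).sum(1,keepdims=True))
    return s
def ray(c,uv):
    s=slopes(c,uv); E=np.array(c["extrinsics"])
    v=np.c_[s[:,0],-s[:,1],-np.ones(len(s))]
    return E[:3,3], v@E[:3,:3].T      # scale = depth along axis
def at_z(c,uv,z):
    o,v=ray(c,uv); return o+v*((z-o[2])/v[:,2])[:,None]
def at_d(c,uv,d):
    o,v=ray(c,uv); return o+v*np.asarray(d)[:,None]
def cloud(c):
    u,v=np.meshgrid(np.arange(560),np.arange(420)); uv=np.c_[u.ravel(),v.ravel()]
    P=at_d(c,uv,c["depth"].ravel()).reshape(420,560,3); P[c["depth"]==0]=np.nan; return P
def proj(c,p):
    E=np.array(c["extrinsics"]); q=(np.atleast_2d(p)-E[:3,3])@E[:3,:3]
    s=np.c_[q[:,0]/-q[:,2],q[:,1]/q[:,2]]; 
    return s*(1+c["k1"]*(s**2).sum(1,keepdims=True))*K(c)+[c["cx"],c["cy"]]
E
cat > a.py <<'E'
from h import *
import pickle
o=get_obs(); print(o["position"],o["tool_rot"],robot.tip_extent,o["time"])
D={}
for n in ("top","scene"):
    c=camera(n); D[n]=c; cv2.imwrite(f"pics/{n}0.png",c["pixels"]); print(n,c["fov_y"],c["k1"],np.round(c["extrinsics"],3).tolist())
    P=cloud(c)
    for l in ("wheel","barrel","cone","cross","tag_wheel","tag_barrel","tag_cone","tag_cross","store_rack","bench_rack"):
        for r in cut_out(l,n)[:4]:
            m=r["region"]; p=P[m]; p=p[~np.isnan(p[:,0])]
            print(n,l,round(r["confidence"],2),np.round(r["extent"]).astype(int).tolist(),np.round(np.median(p,0),3),"zmax",np.round(np.percentile(p[:,2],98),3))
pickle.dump(D,open("d0.pkl","wb"))
E
python3 a.py
```

```text
pics
[0.25164755 0.57173712 0.40377788] [ 2.05913772e-01  9.78569557e-01 -9.87246593e-04 -4.07586930e-04] 0.1822 0.0
top 54.58543140609881 -0.03889498534700865 [[-0.023, 0.993, -0.115, 0.427], [-1.0, -0.023, 0.007, -0.002], [0.005, 0.115, 0.993, 0.703], [0.0, 0.0, 0.0, 1.0]]
top wheel 0.91 [177, 229, 30, 26] [0.476 0.17  0.021] zmax 0.067
top wheel 0.58 [161, 310, 28, 26] [0.346 0.196 0.016] zmax 0.061
top barrel 0.76 [210, 232, 18, 16] [0.467 0.106 0.039] zmax 0.086
top barrel 0.2 [254, 263, 22, 17] [0.418 0.045 0.02 ] zmax 0.023
top cone 0.7 [289, 234, 22, 22] [ 0.461 -0.02   0.022] zmax 0.081
top cone 0.16 [211, 233, 21, 16] [0.467 0.106 0.039] zmax 0.086
top cross 0.6 [254, 237, 23, 22] [0.464 0.039 0.029] zmax 0.075
top cross 0.41 [234, 242, 158, 64] [0.455 0.072 0.007] zmax 0.02
top tag_wheel 0.83 [175, 263, 25, 13] [0.426 0.175 0.02 ] zmax 0.023
top tag_barrel 0.78 [212, 260, 25, 16] [0.423 0.11  0.02 ] zmax 0.023
top tag_cone 0.56 [292, 264, 25, 12] [ 0.414 -0.02   0.02 ] zmax 0.023
top tag_cross 0.65 [254, 262, 23, 17] [0.417 0.044 0.02 ] zmax 0.023
top store_rack 0.87 [235,
[... 557 characters left out ...]
e 0.52 [297, 204, 17, 39] [ 0.466 -0.015  0.025] zmax 0.081
scene cross 0.56 [315, 221, 24, 40] [0.467 0.045 0.028] zmax 0.072
scene tag_wheel 0.65 [378, 262, 17, 12] [0.426 0.174 0.021] zmax 0.023
scene tag_wheel 0.62 [234, 269, 91, 113] [0.641 0.059 0.007] zmax 0.02
scene tag_wheel 0.57 [315, 222, 22, 38] [0.467 0.045 0.028] zmax 0.074
scene tag_wheel 0.32 [355, 239, 17, 14] [0.422 0.11  0.021] zmax 0.023
scene tag_barrel 0.76 [353, 240, 25, 12] [0.421 0.108 0.021] zmax 0.023
scene store_rack 0.74 [335, 248, 121, 101] [0.468 0.109 0.015] zmax 0.021
scene store_rack 0.26 [336, 239, 21, 44] [0.472 0.115 0.038] zmax 0.085
scene bench_rack 0.84 [233, 268, 92, 111] [0.641 0.06  0.007] zmax 0.02
```

```bash
cat > b.py <<'E'
from h import *
import pickle
from scipy.optimize import least_squares
D=pickle.load(open("d0.pkl","rb"))
im=[]
for n,(x0,y0,x1,y1) in {"top":(130,95,350,345),"scene":(180,150,450,340)}.items():
    a=D[n]["pixels"][y0:y1,x0:x1]; s=min(400/a.shape[1],560/a.shape[0]); a=cv2.resize(a,None,fx=s,fy=s,interpolation=cv2.INTER_CUBIC)
    im.append(cv2.copyMakeBorder(a,0,560-a.shape[0],0,400-a.shape[1],cv2.BORDER_CONSTANT))
cv2.imwrite("pics/both0.png",np.hstack(im))
cl={n:cloud(D[n]) for n in D}
apx={"wheel":(.476,.172),"fake":(.346,.198),"barrel":(.467,.108),"cross":(.464,.041),"cone":(.461,-.02)}
for n in cl:
    P=cl[n].reshape(-1,3); P=P[~np.isnan(P[:,0])]
    for k,(x,y) in apx.items():
        q=P[(np.hypot(P[:,0]-x,P[:,1]-y)<.03)]; zt=np.percentile(q[:,2],99.7)
        s=q[q[:,2]>zt-.03]; t=q[q[:,2]>zt-.006]
        print(n,k,"top z",round(zt,4),"shank med",np.round(np.median(s[:,:2],0),4),"top",np.round(np.mean(t[:,:2],0),4),len(t))
def wallcost(p,q,back):
    c,s=np.cos(p[2]),np.sin(p[2]); d=q-p[:2]; lx=d[:,0]*c+d[:,1]*s; ly=-d[:,0]*s+d[:,1]*c
    # distance to wall top set centerlines less half-thickness
    dx=np.abs(np.abs(lx)-32.5e-3); dy=np.min(np.abs(ly[:,None]-np.arange(-2,3)*.065),1)
    m=np.minimum(np.maximum(dx-.0025,0),np.maximum(dy-.0025,0)); out=np.maximum(0,np.abs(ly)-.1325)+np.maximum(0,np.abs(lx)-.035)
    return m+out
for n in cl:
    P=cl[n].reshape(-1,3); P=P[~np.isnan(P[:,0])]
    for k,(g,lo) in {"store":((.466,.073,.07),None),"bench":((.642,.037,.0),None)}.items():
        d=P[:,:2]-g[:2]; q=P[(np.abs(d[:,0])<.05)&(np.abs(d[:,1])<.145)&(P[:,2]>.0145)&(P[:,2]<.0195)][:,:2]
        if k=="store":
            pass
        best=None
        for yaw in np.linspace(-.12,.12,7):
          for dx in (-.006,0,.006):
            for dy in (-.008,0,.008):
              r=least_squares(lambda p:wallcost(p,q,0),(g[0]+dx,g[1]+dy,yaw),loss="cauchy",f_scale=.001,diff_step=1e-3)
              if best is None or r.cost<best.cost: best=r
        print(n,k,len(q),np.round(best.x,4),best.cost, "z",)
        c,s=np.cos(best.x[2]),np.sin(best.x[2])
        pk=[(best.x[0]-s*y,best.x[1]+c*y) for y in (.0975,.0325,-.0325,-.0975)]; print(np.round(pk,4).tolist())
E
python3 b.py
```

```text
top wheel top z 0.0675 shank med [0.4769 0.1716] top [0.4771 0.1734] 36
top fake top z 0.0617 shank med [0.3446 0.1967] top [0.3441 0.1985] 34
top barrel top z 0.0862 shank med [0.4686 0.1074] top [0.4686 0.1091] 36
top cross top z 0.0753 shank med [0.4631 0.0402] top [0.464  0.0409] 32
top cone top z 0.0814 shank med [ 0.4628 -0.0207] top [ 0.4631 -0.0204] 33
scene wheel top z 0.0682 shank med [0.4788 0.1763] top [0.4769 0.1748] 31
scene fake top z 0.0629 shank med [0.3455 0.2021] top [0.3434 0.2006] 31
scene barrel top z 0.0858 shank med [0.4698 0.1123] top [0.4688 0.1112] 29
scene cross top z 0.0756 shank med [0.4655 0.0442] top [0.4639 0.0419] 24
scene cone top z 0.0822 shank med [ 0.4642 -0.0173] top [ 0.4634 -0.0184] 22
top store 2476 [ 0.4657  0.0739 -0.0584] 0.002362642058899335 z
[[0.4714, 0.1713], [0.4676, 0.1064], [0.4638, 0.0415], [0.46, -0.0234]]
top bench 1354 [ 0.6413  0.0361 -0.0843] 2.3202121037061927e-05 z
[[0.6495, 0.1333], [0.644, 0.0685], [0.6385, 0.0037], [0.6331, -0.061]]
scene store 1370 [ 0.4668  0.0742 -0.0641] 0.0011919022904522368 z
[[0.473, 0.1715], [0.4688, 0.1066], [0.4647, 0.0417], [0.4605, -0.0231]]
scene bench 1103 [ 0.6401  0.0368 -0.0883] 5.6129980408766965e-05 z
[[0.6487, 0.1339], [0.643, 0.0692], [0.6373, 0.0044], [0.6315, -0.0603]]
```

View pics/both0.png

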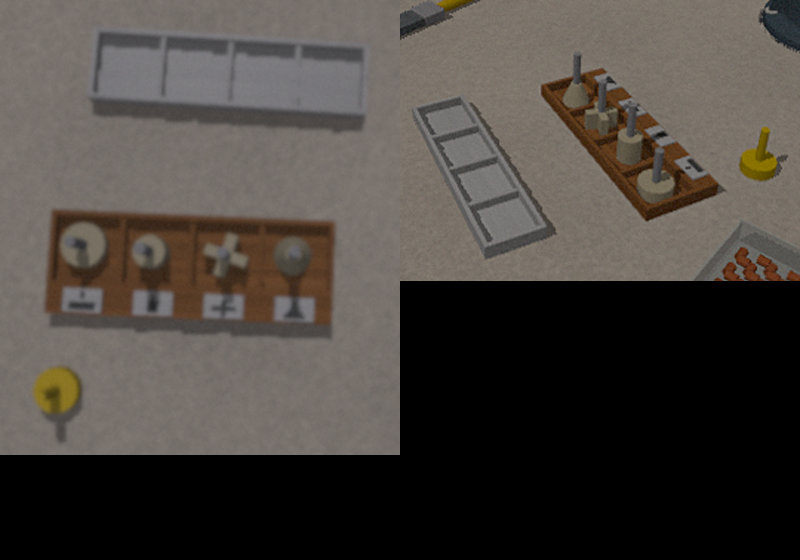

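The picture shows the bench rack (empty, top) and the store rack. From left to right the store holds the wheel (crop 82,245), barrel (149,250), cross (225,255) and cone (292,255), each matching its tag. There are two wheel candidates. The pale one at top px (177,229) is in the pocket above tag_wheel, so it is the one meant. The one at (161,310) is yellow and stands outside the rack, so it stays. This enlarged crop confirms that. In the bench rack, left to right, the order becomes cone, cross, barrel, wheel.

Emit:
step_arm --pt "0.0225 -0.0398 0 0 0 -7.05" --pt "0.0225 -0.0398 0 0 0 -7.05" --pt "0.0225 -0.0398 0 0 0 -7.05" --pt "0.0225 -0.0398 0 0 0 -7.05" --pt "0.0225 -0.0398 0 0 0 -7.05" --pt "0.0225 -0.0398 0 0 0 -7.05" --pt "0.0225 -0.0398 0 0 0 -7.05" --pt "0.0225 -0.0398 0 0 0 -7.05" --pt "0.0225 -0.0398 0 0 0 -7.05" --pt "0.0225 -0.0398 0 0 0 -7.05" --pt "0 0 -0.045 0 0 0" --pt "0 0 -0.045 0 0 0" --jaw 0.05 --squeeze 20

```text
time: 2.6
position: [0.4777, 0.1732, 0.3145]
tool_rot: [0.734, 0.68, 0.001, 0.001]
ft_force: [1.1, 0.1, -0.6]
grip_width: 0.0502
grip_force: 0.0
```

Emit:
step_arm --pt "0 0.0005 -0.03 0 0 0" --pt "0 0 -0.03 0 0 0" --pt "0 0 -0.02 0 0 0" --pt "0 0 -0.012 0 0 0" --pt "0 0 -0.0105 0 0 0" --pt "0 0 0 0 0 0"

```text
time: 3.35
position: [0.4769, 0.1745, 0.212]
tool_rot: [0.733, 0.68, -0.0, -0.0]
ft_force: [-0.3, -0.3, -0.6]
grip_width: 0.0498
grip_force: 0.0
```

Emit:
step_arm --pt "0 0 0 0 0 0" --pt "0 0 0 0 0 0" --pt "0 0 0 0 0 0" --pt "0 0 0 0 0 0" --pt "0 0 0.02 0 0 0" --pt "0 0 0.04 0 0 0" --pt "0 0 0.04 0 0 0" --jaw 0.0 --squeeze 25

```text
time: 4.22
position: [0.4766, 0.1744, 0.313]
tool_rot: [0.733, 0.68, -0.001, -0.0]
ft_force: [0.8, 0.4, -0.5]
grip_width: 0.0093
grip_force: 25.0
```

Emit:
step_arm --pt "0.0155 -0.0235 0 0 0 0" --pt "0.028 -0.0423 0 0 0 0" --pt "0.028 -0.0423 0 0 0 0" --pt "0.028 -0.0423 0 0 0 0" --pt "0.028 -0.0423 0 0 0 0" --pt "0.028 -0.0423 0 0 0 0" --pt "0 0 0 0 0 0" --pt "0 0 -0.04 0 0 0" --pt "0 0 -0.035 0 0 0" --pt "0 0 -0.015 0 0 0" --pt "0 0 0 0 0 0" --pt "0 0 0 0 0 0"

```text
time: 5.72
position: [0.6321, -0.0598, 0.2225]
tool_rot: [0.733, 0.681, 0.0, -0.0]
ft_force: [0.4, 0.1, -0.0]
grip_width: 0.0089
grip_force: 25.0
```

```bash
python3 - <<'E'
from h import *
a=camera("top")["pixels"][60:270,170:380]; b=camera("scene")["pixels"][130:340,170:380]
cv2.imwrite("pics/chk1.png",cv2.resize(np.hstack([a,b]),(800,400),interpolation=cv2.INTER_CUBIC))
E
```

```text
(no output)
```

View pics/chk1.png

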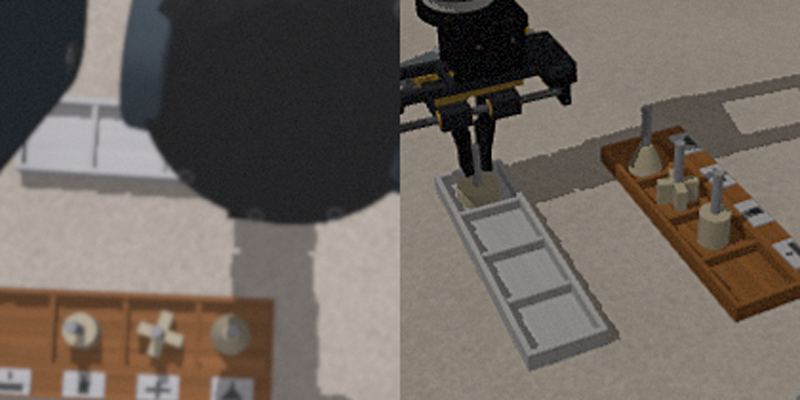

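The picture shows the wheel upright over the far-right bench pocket (right half, px 478,188). The other three heads have not moved. I'm lowering it and letting go.

Emit:
step_arm --pt "0 0 -0.004 0 0 0" --pt "0 0 -0.003 0 0 0" --pt "0 0 -0.002 0 0 0" --pt "0 0 -0.001 0 0 0" --pt "0 0 0 0 0 0" --pt "0 0 0 0 0 0"

```text
time: 6.58
position: [0.6324, -0.0604, 0.2187]
tool_rot: [0.733, 0.681, 0.0, 0.001]
ft_force: [-9.0, 1.4, 32.8]
grip_width: 0.0093
grip_force: 25.0
```

Emit:
step_arm --pt "0 0 0.004 0 0 0" --pt "0 0 0.004 0 0 0" --pt "0 0 0 0 0 0" --pt "0 0 0 0 0 0"

```text
time: 7.08
position: [0.6322, -0.0605, 0.2194]
tool_rot: [0.733, 0.68, -0.0, -0.001]
ft_force: [0.7, -0.3, 0.2]
grip_width: 0.0091
grip_force: 25.0
```

```bash
python3 - <<'E'
from h import *
c=camera("scene"); o=get_obs(); print(o["position"],o["ft_force"],o["moment"],o["time"])
a=c["pixels"][190:260,180:260]; cv2.imwrite("pics/chk2.png",cv2.resize(a,(640,560),interpolation=cv2.INTER_CUBIC))
P=cloud(c)
for l in ("wheel",):
  for r in cut_out(l,"scene")[:3]:
    m=r["region"];p=P[m];p=p[~np.isnan(p[:,0])];print(r["confidence"],r["extent"],np.median(p,0).round(4),np.percentile(p[:,2],[2,10,50,90,98]).round(4))
x,y=.632,-.06
p=P.reshape(-1,3);p=p[(np.hypot(p[:,0]-x,p[:,1]-y)<.026)&(p[:,2]<.06)]
print(np.histogram(p[:,2],np.arange(0,.062,.003)))
E
```

```text
[ 0.63223536 -0.06048758  0.2194163 ] [-1.14356938  0.78844966 -0.80029735] [-0.11540804  0.09244182 -0.0224601 ] 7.125
0.89 [421.8, 253.2, 21.7, 35.7] [0.3475 0.2042 0.0168] [0.0034 0.0081 0.0168 0.0448 0.0612]
0.87 [212.4, 224.4, 26.9, 35.1] [ 0.6346 -0.0538  0.0227] [0.0097 0.0134 0.0227 0.0557 0.0677]
0.2 [335.6, 238.9, 18.5, 42.5] [0.4719 0.1148 0.038 ] [0.0063 0.0113 0.038  0.0727 0.085 ]
(array([  0,  15,  46,  24,  25,  25,  37, 167,  30,   4,   6,   6,   8,
        25,  21,  20,  22,  25,  22,  25]), array([0.   , 0.003, 0.006, 0.009, 0.012, 0.015, 0.018, 0.021, 0.024,
       0.027, 0.03 , 0.033, 0.036, 0.039, 0.042, 0.045, 0.048, 0.051,
       0.054, 0.057, 0.06 ]))
```

View pics/chk2.png

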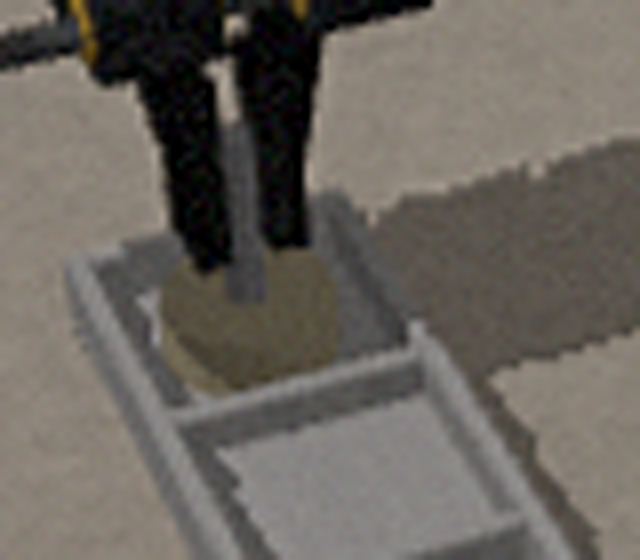

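The crop shows the wheel upright and inside the pocket, with its felt at px 250,330. The felt top is about 22.5 mm above the table, nearly the height it stood at in the store, so it is about on the floor. It had slid down in the grip. I'll lower it slightly and release.

Emit:
step_arm --pt "0 0 -0.0005 0 0 0" --pt "0 0 -0.0005 0 0 0" --pt "0 0 0 0 0 0"

```text
time: 7.55
position: [0.6323, -0.0605, 0.2191]
tool_rot: [0.733, 0.68, -0.0, -0.0]
ft_force: [-1.5, 0.5, -0.3]
grip_width: 0.009
grip_force: 25.0
```

Emit:
step_arm --pt "0 0 0 0 0 0" --pt "0 0 0 0 0 0" --pt "0 0 0 0 0 0" --pt "0 0 0.02 0 0 0" --pt "0 0 0.04 0 0 0" --pt "0 0 0.05 0 0 0" --jaw 0.05

```text
time: 8.3
position: [0.6321, -0.0605, 0.3308]
tool_rot: [0.733, 0.68, -0.0, -0.0]
ft_force: [0.7, 0.3, -0.1]
grip_width: 0.049
grip_force: 0.0
```

Emit:
step_arm --pt "-0.0273 0.0284 0 0 0 0" --pt "-0.0273 0.0284 0 0 0 0" --pt "-0.0273 0.0284 0 0 0 0" --pt "-0.0273 0.0284 0 0 0 0" --pt "-0.0273 0.0284 0 0 0 0" --pt "-0.0269 0.0285 0 0 0 0" --pt "0 0 0 0 0 0" --pt "0 0 -0.04 0 0 0" --pt "0 0 -0.035 0 0 0" --pt "0 0 -0.016 0 0 0" --pt "0 0 -0.01 0 0 0" --pt "0 0 0 0 0 0"

```text
time: 9.8
position: [0.4696, 0.1096, 0.2283]
tool_rot: [0.733, 0.68, 0.0, 0.0]
ft_force: [-0.2, 0.0, 0.0]
grip_width: 0.0498
grip_force: 0.0
```

Emit:
step_arm --pt "0 0 0 0 0 0" --pt "0 0 0 0 0 0" --pt "0 0 0 0 0 0" --pt "0 0 0 0 0 0" --pt "0 0 0 0 0 0" --pt "0 0 0.01 0 0 0" --pt "0 0 0.03 0 0 0" --pt "0 0 0.04 0 0 0" --pt "0 0 0.02 0 0 0" --jaw 0.0 --squeeze 45

```text
time: 10.92
position: [0.4691, 0.1101, 0.3306]
tool_rot: [0.733, 0.68, 0.001, 0.001]
ft_force: [0.8, -0.1, -0.7]
grip_width: 0.0085
grip_force: 45.9
```

Emit:
step_arm --pt "0.0189 -0.012 0 0 0 0" --pt "0.03 -0.0188 0 0 0 0" --pt "0.03 -0.0188 0 0 0 0" --pt "0.03 -0.0188 0 0 0 0" --pt "0.03 -0.0188 0 0 0 0" --pt "0.03 -0.0188 0 0 0 0" --pt "0 0 0 0 0 0" --pt "0 0 -0.04 0 0 0" --pt "0 0 -0.034 0 0 0" --pt "0 0 -0.015 0 0 0" --pt "0 0 0 0 0 0" --pt "0 0 0 0 0 0"

```text
time: 12.42
position: [0.6383, 0.0041, 0.2407]
tool_rot: [0.733, 0.68, 0.001, 0.001]
ft_force: [-0.5, 0.9, -1.6]
grip_width: 0.009
grip_force: 45.9
```

```bash
cat > g.py <<'E'
import sys
from h import *
x,y,lo,hi=map(float,sys.argv[1:5])   # height histogram of a horizontal felt top inside (lo,hi), radius 16 mm
c=camera("scene"); P=cloud(c).reshape(-1,3)
q=P[(np.hypot(P[:,0]-x,P[:,1]-y)<.022)&(P[:,2]>lo)&(P[:,2]<hi)]
h,e=np.histogram(q[:,2],np.arange(lo,hi,.002)); print(dict(zip(np.round(e,3).tolist(),h.tolist())))
o=get_obs(); print(o["position"].round(4),o["time"])
E
python3 g.py .638 .0041 0 .07
```

```text
{0.0: 0, 0.002: 0, 0.004: 64, 0.006: 116, 0.008: 15, 0.01: 0, 0.012: 0, 0.014: 0, 0.016: 0, 0.018: 6, 0.02: 15, 0.022: 13, 0.024: 19, 0.026: 12, 0.028: 18, 0.03: 13, 0.032: 16, 0.034: 12, 0.036: 19, 0.038: 15, 0.04: 14, 0.042: 15, 0.044: 15, 0.046: 16, 0.048: 15, 0.05: 30, 0.052: 56, 0.054: 8, 0.056: 3, 0.058: 9, 0.06: 13, 0.062: 15, 0.064: 18, 0.066: 15}
[0.6384 0.004  0.2409] 12.475
```

Emit:
step_arm --pt "0 0 -0.005 0 0 0" --pt "0 0 -0.003 0 0 0" --pt "0 0 -0.002 0 0 0" --pt "0 0 -0.0005 0 0 0" --pt "0 0 0 0 0 0" --pt "0 0 0 0 0 0"

```text
time: 13.22
position: [0.6379, 0.004, 0.2288]
tool_rot: [0.733, 0.68, 0.0, 0.0]
ft_force: [0.5, -0.5, 0.3]
grip_width: 0.0088
grip_force: 45.9
```

```bash
python3 g.py .638 .0041 .03 .06; python3 g.py .6323 -.0606 .004 .036
```

```text
{0.03: 18, 0.032: 11, 0.034: 19, 0.036: 16, 0.038: 26, 0.04: 56, 0.042: 5, 0.044: 5, 0.046: 10, 0.048: 9, 0.05: 20, 0.052: 15, 0.054: 16, 0.056: 17}
[0.6379 0.004  0.2288] 13.275
{0.004: 2, 0.006: 10, 0.008: 5, 0.01: 9, 0.012: 7, 0.014: 10, 0.016: 9, 0.018: 10, 0.02: 40, 0.022: 64, 0.024: 5, 0.026: 3, 0.028: 3, 0.03: 2, 0.032: 3}
[0.6379 0.004  0.2288] 13.325
```

Emit:
step_arm --pt "0 0 -0.0007 0 0 0" --pt "0 0 0 0 0 0"

```text
time: 13.58
position: [0.6379, 0.004, 0.2282]
tool_rot: [0.733, 0.68, 0.0, 0.0]
ft_force: [0.3, -0.6, 0.7]
grip_width: 0.0085
grip_force: 45.9
```

Emit:
step_arm --pt "0 0 0 0 0 0" --pt "0 0 0 0 0 0" --pt "0 0 0 0 0 0" --pt "0 0 0.02 0 0 0" --pt "0 0 0.04 0 0 0" --pt "0 0 0.041 0 0 0" --pt "0 0 0 0 0 0" --jaw 0.05

```text
time: 14.45
position: [0.6392, 0.0039, 0.3346]
tool_rot: [0.733, 0.68, 0.003, 0.004]
ft_force: [0.1, 0.8, -0.6]
grip_width: 0.0497
grip_force: 0.0
```

Emit:
step_arm --pt "0 0 0 0 0 0" --pt "0 0 0 0 0 0"

```text
time: 14.7
position: [0.6373, 0.0041, 0.328]
tool_rot: [0.733, 0.68, -0.001, -0.001]
ft_force: [0.7, 0.2, -1.1]
grip_width: 0.0498
grip_force: 0.0
```

```bash
python3 - <<'E'
from h import *
o=get_obs(); print({k:np.round(v,4) for k,v in o.items()})
a=camera("top")["pixels"][80:270,150:350]; b=camera("scene")["pixels"][150:340,170:370]
cv2.imwrite("pics/chk3.png",cv2.resize(np.hstack([a,b]),(800,380),interpolation=cv2.INTER_CUBIC))
E
```

```text
{'time': np.float64(14.7), 'q': array([-0.1687,  0.6334,  1.4689, -0.    ,  1.0419, -0.0942]), 'joint_velocities': array([ 0.0012,  0.0093, -0.0003,  0.001 , -0.0005, -0.0007]), 'joint_torque': array([ 2.51000e-02, -4.71170e+01, -1.57491e+01,  6.37000e-02,
        4.37000e-02,  1.00000e-04]), 'position': array([0.6373, 0.0041, 0.328 ]), 'tool_rot': array([ 0.7329,  0.6803, -0.0008, -0.001 ]), 'ft_force': array([ 0.7122,  0.154 , -1.1285]), 'moment': array([-0.079 ,  0.0825,  0.0143]), 'grip_force': np.float64(0.0), 'grip_width': np.float64(0.0498)}
```

View pics/chk3.png

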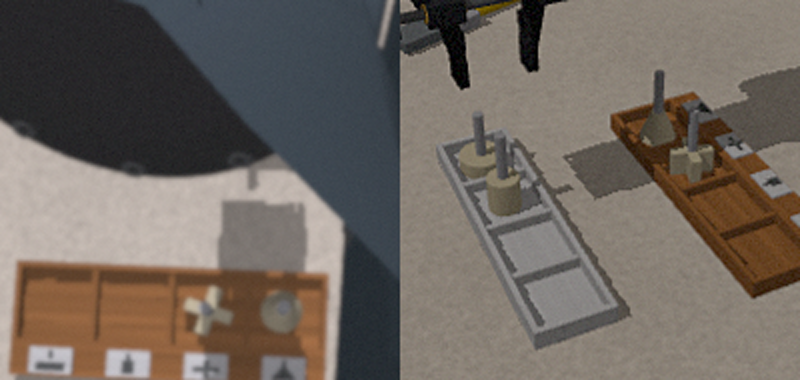

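The picture shows the wheel (px 478,160) and barrel (503,190) standing upright in the two rightmost bench pockets. The cross (690,160) and cone (658,125) are still in the store. The cross goes next.

Emit:
step_arm --pt "-0.0185 0.0045 0 0 0 0" --pt "-0.031 0.0066 0 0 0 0" --pt "-0.031 0.0066 0 0 0 0" --pt "-0.031 0.0066 0 0 0 0" --pt "-0.031 0.0066 0 0 0 0" --pt "-0.031 0.0066 0 0 0 0" --pt "0 0 0 0 0 0" --pt "0 0 -0.04 0 0 0" --pt "0 0 -0.04 0 0 0" --pt "0 0 -0.019 0 0 0" --pt "0 0 -0.01 0 0 0" --pt "0 0 0 0 0 0"

```text
time: 16.3
position: [0.4651, 0.0413, 0.2194]
tool_rot: [0.733, 0.68, -0.0, -0.0]
ft_force: [-0.3, -0.2, 0.3]
grip_width: 0.0496
grip_force: 0.0
```

Emit:
step_arm --pt "0 0 0 0 0 0" --pt "0 0 0 0 0 0" --pt "0 0 0 0 0 0" --pt "0 0 0 0 0 0" --pt "0 0 0 0 0 0" --pt "0 0 0.01 0 0 0" --pt "0 0 0.03 0 0 0" --pt "0 0 0.04 0 0 0" --pt "0 0 0.03 0 0 0" --jaw 0.0 --squeeze 45

```text
time: 17.42
position: [0.4642, 0.0415, 0.332]
tool_rot: [0.733, 0.68, 0.0, 0.001]
ft_force: [-0.3, 0.6, -1.5]
grip_width: 0.0086
grip_force: 45.0
```

Emit:
step_arm --pt "0.019 0.0035 0 0 0 0" --pt "0.032 0.0048 0 0 0 0" --pt "0.032 0.0048 0 0 0 0" --pt "0.032 0.0048 0 0 0 0" --pt "0.032 0.0048 0 0 0 0" --pt "0.032 0.0048 0 0 0 0" --pt "0 0 0 0 0 0" --pt "0 0 -0.045 0 0 0" --pt "0 0 -0.038 0 0 0" --pt "0 0 -0.015 0 0 0" --pt "0 0 0 0 0 0" --pt "0 0 0 0 0 0"

```text
time: 18.92
position: [0.6439, 0.0689, 0.2337]
tool_rot: [0.733, 0.68, 0.001, 0.001]
ft_force: [-0.3, 0.0, -0.6]
grip_width: 0.0082
grip_force: 45.0
```

```bash
python3 g.py .6435 .0689 .004 .06
```

```text
{0.004: 74, 0.006: 144, 0.008: 8, 0.01: 0, 0.012: 0, 0.014: 0, 0.016: 1, 0.018: 4, 0.02: 20, 0.022: 23, 0.024: 21, 0.026: 21, 0.028: 15, 0.03: 27, 0.032: 19, 0.034: 25, 0.036: 19, 0.038: 23, 0.04: 24, 0.042: 79, 0.044: 35, 0.046: 9, 0.048: 4, 0.05: 5, 0.052: 11, 0.054: 13, 0.056: 19}
[0.644  0.0689 0.2339] 18.975
```

Emit:
step_arm --pt "0 0 -0.006 0 0 0" --pt "0 0 -0.004 0 0 0" --pt "0 0 -0.002 0 0 0" --pt "0 0 0 0 0 0" --pt "0 0 0 0 0 0"

```text
time: 19.6
position: [0.6433, 0.069, 0.2202]
tool_rot: [0.733, 0.68, -0.0, -0.0]
ft_force: [-0.7, 0.0, 1.6]
grip_width: 0.0086
grip_force: 45.0
```

```bash
python3 g.py .6435 .0689 .01 .05
```

```text
{0.01: 26, 0.012: 18, 0.014: 19, 0.016: 22, 0.018: 22, 0.02: 18, 0.022: 27, 0.024: 20, 0.026: 21, 0.028: 60, 0.03: 57, 0.032: 8, 0.034: 5, 0.036: 6, 0.038: 8, 0.04: 14, 0.042: 22, 0.044: 14, 0.046: 18}
[0.6433 0.069  0.2202] 19.65
```

Emit:
step_arm --pt "0 0 -0.0003 0 0 0" --pt "0 0 0 0 0 0" --pt "0 0 0 0 0 0" --pt "0 0 0 0 0 0" --pt "0 0 0.02 0 0 0" --pt "0 0 0.04 0 0 0" --pt "0 0 0.05 0 0 0" --pt "0 0 0 0 0 0" --jaw 0.05

```text
time: 20.65
position: [0.645, 0.069, 0.3362]
tool_rot: [0.733, 0.68, 0.004, 0.004]
ft_force: [0.4, 0.5, 1.2]
grip_width: 0.0499
grip_force: 0.0
```

Emit:
step_arm --pt "-0.0202 -0.0105 0 0 0 0" --pt "-0.032 -0.0156 0 0 0 0" --pt "-0.032 -0.0156 0 0 0 0" --pt "-0.032 -0.0156 0 0 0 0" --pt "-0.032 -0.0156 0 0 0 0" --pt "-0.032 -0.0156 0 0 0 0" --pt "0 0 0 0 0 0" --pt "0 0 -0.04 0 0 0" --pt "0 0 -0.038 0 0 0" --pt "0 0 -0.016 0 0 0" --pt "0 0 -0.01 0 0 0" --pt "0 0 0 0 0 0"

```text
time: 22.15
position: [0.4636, -0.0194, 0.2254]
tool_rot: [0.733, 0.68, -0.0, -0.0]
ft_force: [0.1, -0.0, -0.1]
grip_width: 0.0501
grip_force: 0.0
```

Emit:
step_arm --pt "0 0 0 0 0 0" --pt "0 0 0 0 0 0" --pt "0 0 0 0 0 0" --pt "0 0 0 0 0 0" --pt "0 0 0 0 0 0" --pt "0 0 0.01 0 0 0" --pt "0 0 0.03 0 0 0" --pt "0 0 0.04 0 0 0" --pt "0 0 0.025 0 0 0" --jaw 0.0 --squeeze 45

```text
time: 23.28
position: [0.4631, -0.0195, 0.3329]
tool_rot: [0.733, 0.68, 0.001, 0.001]
ft_force: [0.5, -1.7, -2.1]
grip_width: 0.0088
grip_force: 44.9
```

Emit:
step_arm --pt "0.021 0.0172 0 0 0 0" --pt "0.033 0.0272 0 0 0 0" --pt "0.033 0.0272 0 0 0 0" --pt "0.033 0.0272 0 0 0 0" --pt "0.033 0.0272 0 0 0 0" --pt "0.033 0.0272 0 0 0 0" --pt "0 0 0 0 0 0" --pt "0 0 -0.04 0 0 0" --pt "0 0 -0.037 0 0 0" --pt "0 0 -0.015 0 0 0" --pt "0 0 0 0 0 0" --pt "0 0 0 0 0 0"

```text
time: 24.78
position: [0.6497, 0.1335, 0.2403]
tool_rot: [0.733, 0.68, 0.001, 0.001]
ft_force: [-0.5, 0.5, 0.7]
grip_width: 0.0088
grip_force: 44.9
```

Emit:
step_arm --pt "0 0 -0.006 0 0 0" --pt "0 0 -0.004 0 0 0" --pt "0 0 0 0 0 0" --pt "0 0 0 0 0 0"

```text
time: 25.28
position: [0.6492, 0.1337, 0.2288]
tool_rot: [0.733, 0.68, 0.0, 0.0]
ft_force: [0.4, 0.5, -0.8]
grip_width: 0.0087
grip_force: 44.9
```

```bash
python3 g.py .649 .1336 .002 .06; python3 - <<'E'
from h import *
b=camera("scene")["pixels"][180:340,170:300]; cv2.imwrite("pics/chk4.png",cv2.resize(b,(480,591),interpolation=cv2.INTER_CUBIC))
E
```

```text
{0.002: 7, 0.004: 54, 0.006: 67, 0.008: 10, 0.01: 17, 0.012: 33, 0.014: 30, 0.016: 32, 0.018: 27, 0.02: 30, 0.022: 31, 0.024: 18, 0.026: 27, 0.028: 21, 0.03: 14, 0.032: 19, 0.034: 20, 0.036: 11, 0.038: 16, 0.04: 9, 0.042: 2, 0.044: 6, 0.046: 6, 0.048: 20, 0.05: 15, 0.052: 20, 0.054: 20, 0.056: 19}
[0.6492 0.1337 0.2288] 25.325
```

View pics/chk4.png

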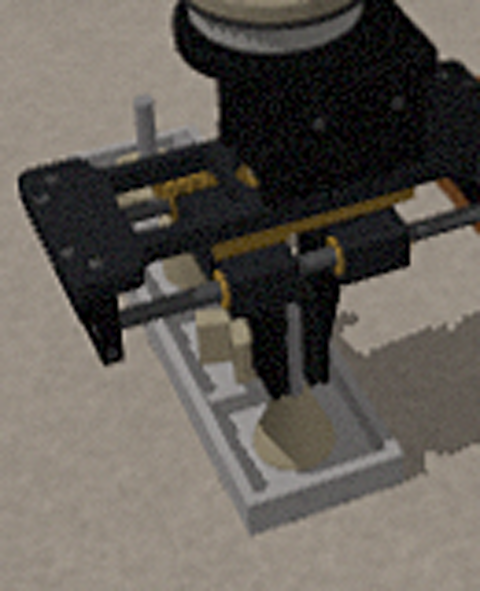

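The cone hangs upright in the leftmost bench pocket (px 293,430), about 3 mm above the floor.

Emit:
step_arm --pt "0 0 -0.0015 0 0 0" --pt "0 0 -0.001 0 0 0" --pt "0 0 -0.0005 0 0 0" --pt "0 0 0 0 0 0" --pt "0 0 0 0 0 0"

```text
time: 26.0
position: [0.6492, 0.1337, 0.2258]
tool_rot: [0.733, 0.68, 0.0, 0.0]
ft_force: [1.1, 0.3, -0.5]
grip_width: 0.009
grip_force: 44.9
```

Emit:
step_arm --pt "0 0 -0.0005 0 0 0" --pt "0 0 0 0 0 0"

```text
time: 26.25
position: [0.6492, 0.1337, 0.2257]
tool_rot: [0.733, 0.68, 0.0, 0.0]
ft_force: [-0.8, 0.3, 2.6]
grip_width: 0.0087
grip_force: 45.0
```

Emit:
step_arm --pt "0 0 0 0 0 0" --pt "0 0 0 0 0 0" --pt "0 0 0 0 0 0" --pt "0 0 0.02 0 0 0" --pt "0 0 0.04 0 0 0" --pt "0 0 0.05 0 0 0" --pt "-0.02 0.04 0.05 0 0 0" --pt "-0.03 0.055 0.04 0 0 0" --pt "-0.04 0.06 0 0 0 0" --pt "-0.04 0.06 0 0 0 0" --pt "0 0 0 0 0 0" --pt "0 0 0 0 0 0" --jaw 0.05

```text
time: 27.75
position: [0.5358, 0.3214, 0.4167]
tool_rot: [0.733, 0.681, 0.001, 0.001]
ft_force: [0.1, 0.1, 0.8]
grip_width: 0.0502
grip_force: 0.0
```

```bash
python3 - <<'E'
from h import *
c=camera("scene");t=camera("top")
a=t["pixels"][80:270,150:350]; b=c["pixels"][150:340,170:370]
cv2.imwrite("pics/chk5.png",cv2.resize(np.hstack([a,b]),(800,380),interpolation=cv2.INTER_CUBIC))
tops={"wheel":.066,"barrel":.084,"cross":.074,"cone":.080}
xy={"wheel":(.6323,-.0606),"barrel":(.638,.0041),"cross":(.6435,.0689),"cone":(.649,.1336)}
for n,k in (("scene",c),("top",t)):
  P=cloud(k).reshape(-1,3)
  for h,(x,y) in xy.items():
    q=P[(np.hypot(P[:,0]-x,P[:,1]-y)<.026)&(P[:,2]<.12)]
    if len(q)<20: print(n,h,"hidden"); continue
    z=np.percentile(q[:,2],99.5); s=q[q[:,2]>z-.006]; print(n,h,"top",z.round(4),"want~",tops[h]+.0017,s.mean(0)[:2].round(4))
E
```

```text
scene wheel top 0.0676 want~ 0.0677 [ 0.633  -0.0587]
scene barrel top 0.0855 want~ 0.0857 [0.6383 0.0052]
scene cross top 0.0757 want~ 0.07569999999999999 [0.6436 0.0704]
scene cone top 0.0822 want~ 0.0817 [0.6497 0.1343]
top wheel top 0.0673 want~ 0.0677 [ 0.6333 -0.0604]
top barrel top 0.0857 want~ 0.0857 [0.6386 0.0031]
top cross top 0.0753 want~ 0.07569999999999999 [0.644  0.0681]
top cone top 0.081 want~ 0.0817 [0.6487 0.1327]
```

View pics/chk5.png

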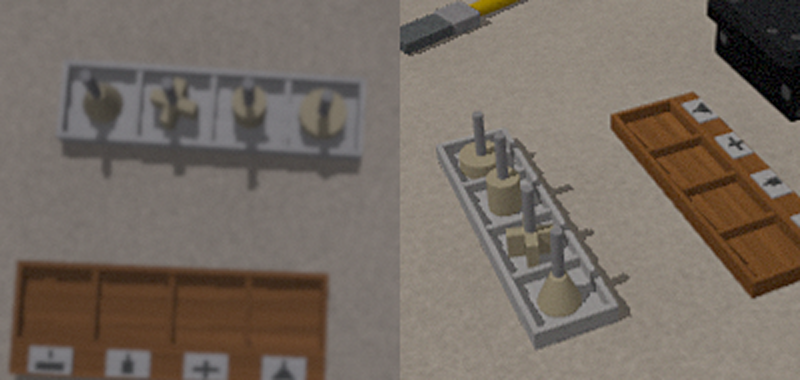

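The picture shows the bench rack, left to right: cone (100,100), cross (175,100), barrel (250,103) and wheel (323,112). All stand upright and flat at the right heights. The store rack is empty and the robot is clear, so I'm handing in.

```bash
python3 -c "
from rig import hand_in; print(hand_in())"
```

```text
the job is handed in; nothing more can be done
None
```

All four heads are in the aluminium rack in reverse order (left to right: cone, cross, barrel, wheel), upright and flat on their pocket floors; the wheel pressed its floor with about 33 N at the wrist while being set down, the yellow look-alike was left alone, and the job is handed in at about 28 s.

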